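Check the tub's temperature, then hold the self-closing chilled drawer open

ROBOT

A 6-joint arm with a two-finger parallel gripper is mounted at the origin on the work surface. World frame = base frame: x ahead of the robot, y to its left, z up, the work surface at z = 0. Lengths are in mm, angles in degrees, forces in N, time in s.
With the tool pointing down it reaches from about 300 to 850 mm from the base axis. Payload 4.2 kg.
Tool frame: the origin (TCP) lies at the very end of the fingers, on their centre line; the grasp point (between the pads) lies 19 mm behind it; x points along the fingers, z is the direction in which the jaws open and shut, and the axes are right-handed (so a half turn about x gives the same grasp; the last joint's range is limited). The gripper opens to 91 mm and grips with 3 to 60 N. Pads are 32 mm wide; open, the fingers measure 118 mm over their backs; the gripper's body (76 mm by 178 mm) begins 60 mm behind the grasp point.
Start: joints at [-73.453, 18.312, 89.639, -0, 72.044, -1.146], TCP at [174.755, -547.817, 213.976] pointing down, gripper open.
Joint ranges: [-177.97, 177.97], [-48.28, 115.42], [12.27, 149.76], [-77.06, 257.06], [2.81, 150.46], [-146.56, 146.56]. Speed limits (degrees/s): [147.25, 147.25, 180, 180, 180, 180].

INTERFACE

Orientations are given as [roll, pitch, yaw] about the fixed x, y, z axes, in that order (R = Rz(yaw) Ry(pitch) Rx(roll)).
In Python, from workcell import state, grab_frame, camera_info, env, search_frame, place_of gives the robot as it stands.
- The arm moves only by the tool drive_tool, never from a script. Its argument "plan" is a list of rows, each a list of 7 numbers: the turn, a rotation vector about the world's x, y, z in degrees, then the shift along the world's x, y, z in mm, then the finger opening in mm, from 0 to 91.2. In form: [[wx, wy, wz, dx, dy, dz, jaw], ...]. A call has 1 to 10 rows; each row is the pose to reach, as a shift and turn from the pose measured when the call began; what a row does not reach only later rows make up. A row lasts 1/8 s, in which the tool goes at most 62.5 mm and 10.7 degrees, less where a joint would pass 70% of its speed; a pose out of reach is approached as far as the arm can. A call with a gripper value outside its range is refused whole. The fingers move at their own pace and stop on an object; "grip_force" is the grip in N (left out, the last holds). Time passes only in rows, so rows that repeat a pose let the fingers close. It gives the time, the measured TCP pose, the force and the opening at its end, in the units of the state.
- state(): the state, without advancing time (a new reading comes with each control period).
- grab_frame(name): name is "side" or "top" or "wrist"; returns the picture (384x512x3 uint8, red, green, blue); there is no depth.
- camera_info(name): a dict with "intrinsics" (3x3 intrinsics, pixels), "k1" (the pictures are not rectified: a ray, as slopes to the right and down, at radius r is drawn at 1 + k1 r^2 times it, then the intrinsics apply), "origin" and "orientation" of the camera in the world; the wrist camera has in their place "hand_eye" (4x4, takes a point from camera to tool coordinates, whose origin is the TCP and whose axes are the tool frame's). Camera axes: x right, y down, z forward; pixel columns grow to the right and rows downward; lengths in mm; the calibration is good to about 2 mm. A picture is of the moment at which its call begins: read the wrist's pose just before it. camera_info takes no time and is no camera call.
- env.job_done(): hands the job in, once; it reports no verdict.
Trained networks look in the newest picture that a camera, given by its name, has taken for a name from the list of things; names that differ only in an ending like _2 or _b are one class to them, and where a whole thing is asked for, a point or a joint stands for the part that bears it (a point fixed in the world has none). Each returns a list of dicts, best first, with "p" (0 to 1); they miss things now and then, are a little off and sometimes report something else, mostly with a low value. They report only what shows in the picture. A call takes as long as a camera call. They do not tell look-alikes from the thing itself.
- search_frame(camera, label): "rect" ([left, top, right, bottom] as shares, 0 to 1, of the picture: columns of its width, rows of its height, round what is visible of it).
- place_of(camera, label): "location" ([column, row] as shares, 0 to 1, of the picture: columns of its width, rows of its height: a listed point, or the origin of a listed thing).
The state is a dict: "time_s": time; "qpos": joint angles; "qvel": joint speeds; "effort": joint torques, N m; "ee_pos": TCP position; "ee_rot": TCP orientation; "force": force on the tool from outside, world axes, zero at the start; "torque": the same for the moment, N m; "gripper_width": finger opening in mm.
Only numpy, scipy, OpenCV 4.12 (cv2) and the standard library are available. Lean on these libraries where they do the work, as an engineer would, in place of code of your own. Each camera call takes 0.05 s, during which the arm holds its last target. There are 200 camera calls.

TASK

Before the blue-lidded tub goes into the cold, check it: take the infrared thermometer from its dock, aim it squarely at the middle of the paper label on the front of that tub from about 10 cm away and hold it steady for a second or two, then stand it back in its dock. Then pull the self-closing chilled drawer out until the red line across it, on the divider behind its front compartment, comes level with the front edge of the cabinet, never far past it, and finish while still holding it there against its spring, so that a colleague can lower the tub into the front compartment. Leave both tubs and everything else on the counter where they are.

Things in the scene. Friction and masses are not known exactly. Their poses are not given: they have to be found in the camera images.
- chiller: Low stainless countertop chilled drawer cabinet, fixed, 440 wide x 400 deep x 232 mm high. Origin: on the counter, under the front edge of the cabinet, at the middle of the drawer's width. Its x axis points into the cabinet (away from the robot), y to its left, z up. It spans y = -285 to +155 mm and x = 0 to 400 mm; the drawer takes up the left part, a louvred cooling compartment with a dark control panel the right. The two tubs stand on its top (z = 232 mm)
- drawer (a joint): How far the drawer is pulled out, in m, along the cabinet's -x axis (0 shut, 0.28 stop). The red line, 8 mm wide, runs across the whole drawer along the top of its divider and down the side walls, 163 mm above the counter; at 0.16 it lies exactly under the front edge of the cabinet. A spring pulls the drawer shut all the time: about 5 N when shut, 9 N at the red line, plus about 12 N per m/s
- drawer_handle (a point): Middle of the drawer's dark horizontal bar handle, which moves with the drawer: a round bar 12 mm thick and 160 mm long along the cabinet's y axis, 190 mm above the counter; its centre line is 42 mm in front of the drawer front and 63 mm in front of the cabinet's front edge when shut. Free space of 36 mm behind the bar; open above. Axes as the cabinet's
- blue_tub_label (a point): Middle of the white paper label (70 wide x 44 mm high) on the front face of the tub with the blue lid. The x axis points into the tub, square to the label; y along the label to its left; z up. The tub is black plastic, 120 x 160 x 68 mm with its lid, stands loose on the cabinet's top to the left or right of the orange-lidded one; the label's middle is in the middle of its long front side, 57 mm in front of the tub's centre and 30 mm above its underside
- orange_tub_label (a point): The same point on the other tub, with an orange lid and the same size; a bystander
- thermometer_grip (a point): Middle of the white barrel of the white and green pistol-shaped infrared thermometer, which reads continuously: barrel 38 mm wide (y), 44 mm high (z) and 108 mm long, with flat sides to grip, 140 mm above the underside of the foot and straight above the foot's middle. x points along the barrel to the nose, y to its left, z up. Grey foot 62 x 46 x 18 mm; height 162 mm in all, 0.24 kg
- thermometer_nose (a point): The lens at the front end of the thermometer's nose, 85 mm ahead of the grip point on the barrel's axis; axes as the grip point's. It measures what lies straight ahead along x
- dock: Black charging dock, fixed on the counter: an open tray 82 x 66 x 20 mm, walls and floor 6 mm thick, in which the thermometer's foot stands (4 mm of play all round), with a small grey block at the rear. Origin: middle of its underside; its x axis points the way the docked thermometer's nose points. The docked thermometer's grip point is 146 mm above the counter
- highball_glass: Tall clear glass, 72 mm wide, 150 mm high, a bystander; origin at the centre of its underside
- soy_bottle: Dark soy sauce bottle with a red cap, 52 mm wide, 140 mm high, a bystander; origin at the centre of its underside
- snack_pack: Clear open take-away pack with dark seaweed, 130 x 170 x 52 mm, a bystander; origin at the centre of its underside
- chopstick_cup: Dark wooden cup of chopsticks, 76 mm wide, 210 mm high with the sticks, a bystander; origin at the centre of its underside
- small_dish: Small blue bowl, 100 mm wide, 28 mm high, a bystander; origin at the centre of its underside
- pepper_mill: Dark wooden pepper mill, 52 mm wide, 134 mm high, a bystander; origin at the centre of its underside
There are look-alikes about, which are no part of the job. Leave any brown or turquoise look-alike of the part that bears thermometer_grip alone.

How it is judged:
By the outcome, as a careful person would: the job done as asked, in the order asked, and still so for the second after the job is handed in, while the arm keeps its last pose, push and grip.
It also fails if it takes over 61 s, if anything falls off the work surface, if the arm or the gripper's body presses on something with over 40 N, if the wrist force passes 120 N, or if a joint passes its speed limit or range.

## Working session

There is one attempt and no reset: what is moved stays moved. The work goes in short steps, Python scripts to look and compute and a tool call to move; the robot and the scene stay as the last step left them, time stands still between calls to the robot, and variables do not carry over. Pictures are saved under pics/ and viewed, about 8 in all and at most 12, crops included, and the job is handed in when it is done.

Besides the shell and the picture viewer there is one more tool, called after "Emit:" as name(argument=value, ...), one argument or row to a line, values as JSON. drive_tool: Moves the arm, as the interface text tells. Its arguments: {"type":"object","properties":{"plan":{"type":"array"},"grip_force":{"type":"number"}},"required":["plan"]}

```bash
ls; mkdir -p pics
cat > h.py <<'E'
import numpy as np,cv2,json
from scipy.spatial.transform import Rotation as R
from workcell import state,grab_frame,camera_info,env,search_frame,place_of
def campose(name,st=None):
    c=camera_info(name)
    if 'hand_eye' in c:
        st=st or state(); T=np.eye(4); T[:3,:3]=R.from_euler('xyz',st['ee_rot'],degrees=True).as_matrix(); T[:3,3]=st['ee_pos']
        T=T@np.array(c['hand_eye']); return c,T[:3,:3],T[:3,3]
    o=np.array(c['orientation'],float)
    M=o if o.shape==(3,3) else R.from_euler('xyz',o,degrees=True).as_matrix()
    return c,M,np.array(c['origin'],float)
def ray(cp,uv):
    c,M,o=cp; K=np.array(c['intrinsics']); a=np.array([(uv[0]-K[0,2])/K[0,0],(uv[1]-K[1,2])/K[1,1]]); s=a.copy()
    for _ in range(20): s=a/(1+c['k1']*(s@s))
    d=M@np.array([s[0],s[1],1]); return o,d/np.linalg.norm(d)
def proj(cp,P):
    c,M,o=cp; K=np.array(c['intrinsics']); p=M.T@(np.array(P)-o); s=p[:2]/p[2]; s=s*(1+c['k1']*(s@s)); return np.array([K[0,0]*s[0]+K[0,2],K[1,1]*s[1]+K[1,2]])
def atz(cp,uv,z):
    o,d=ray(cp,uv); return o+d*(z-o[2])/d[2]
def tri(rays):
    A=sum(np.eye(3)-np.outer(d,d) for o,d in rays); b=sum((np.eye(3)-np.outer(d,d))@o for o,d in rays)
    X=np.linalg.solve(A,b); return X,[np.linalg.norm((np.eye(3)-np.outer(d,d))@(X-o)) for o,d in rays]
def save(img,n): cv2.imwrite('pics/'+n,img[:,:,::-1])
E
cat > a.py <<'E'
from h import *
print(state())
np.set_printoptions(precision=1,suppress=True)
for n in ['side','top','wrist']:
    st=state(); im=grab_frame(n); save(im,n+'0.png'); cp=campose(n,st); print(n,camera_info(n))
    for l in ['drawer_handle','blue_tub_label','orange_tub_label','thermometer_grip','thermometer_nose','dock','chiller']:
        print(l,[(round(r['p'],2),np.array(r['location'])*[512,384]) for r in place_of(n,l)][:4])
a=cv2.imread('pics/side0.png');b=cv2.imread('pics/top0.png');c=cv2.imread('pics/wrist0.png')
cv2.imwrite('pics/all0.png',np.vstack([np.hstack([cv2.resize(a,(400,300)),cv2.resize(b,(400,300))]),np.hstack([cv2.resize(c,(400,300)),np.zeros((300,400,3),np.uint8)])]))
E
python3 a.py
```

```text
pics
{'time_s': 0.0, 'qpos': array([-7.34511347e+01,  1.83518312e+01,  8.97069255e+01, -7.35342772e-04,
        7.20429670e+01, -1.14673738e+00]), 'qvel': array([-0.05219439, -0.048994  , -0.10435322,  0.04392471,  0.11008091,
        0.00536998]), 'effort': array([-8.19119577e-05, -4.12459230e+01, -2.31968307e+01,  7.26711075e-02,
        4.57304379e-02, -1.44236333e-04]), 'ee_pos': array([ 174.62190995, -547.31257552,  213.11485143]), 'ee_rot': array([179.24703488,  89.89827391, 106.94286494]), 'force': array([-0.11468301, -0.14254757, -0.08054022]), 'torque': array([-0.00841366, -0.01083493,  0.00236791]), 'gripper_width': 91.7014026697351}
side {'intrinsics': array([[474.5,   0. , 259.2],
       [  0. , 474.5, 200.3],
       [  0. ,   0. ,   1. ]]), 'k1': -0.11614366598522323, 'origin': array([  208. , -1296.2,  1151.2]), 'orientation': array([-126.1,    0.7,  -13.6])}
drawer_handle []
blue_tub_label [(0.67, array([328.6, 319.2])), (0.6, array([318., 153.]))]
orange_tub_label [(0.9, array([328.2, 189. ]))]
thermometer_grip [(0.97, array([189.1, 302.8])), (0.8, array([202.1, 200. 
[... 835 characters left out ...]
ter_nose [(0.66, array([343.7, 171.2])), (0.64, array([390.4, 277.2])), (0.63, array([320.9, 229.7])), (0.58, array([213.7, 228.3]))]
dock [(0.62, array([331.6, 199.7]))]
chiller [(0.61, array([246.9, 151.9]))]
wrist {'intrinsics': array([[274.5,   0. , 255.7],
       [  0. , 274.5, 186.9],
       [  0. ,   0. ,   1. ]]), 'k1': -0.031055462199973207, 'hand_eye': array([[  -0. ,   -0.3,    1. , -170.4],
       [  -0. ,   -1. ,   -0.3,   84.6],
       [   1. ,   -0. ,    0. ,   -0.4],
       [   0. ,    0. ,    0. ,    1. ]])}
drawer_handle []
blue_tub_label []
orange_tub_label []
thermometer_grip [(0.56, array([88.3, 85. ]))]
thermometer_nose [(0.87, array([167.4, 153.4]))]
dock []
chiller []
```

View pics/side0.png

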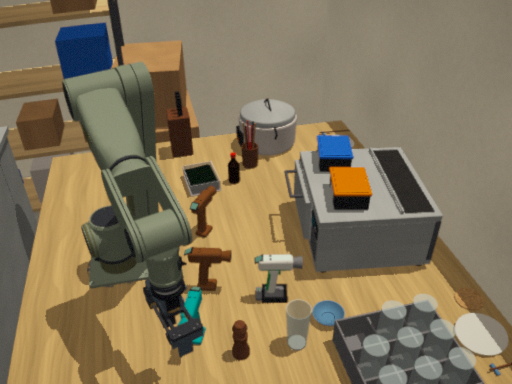

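View pics/top0.png

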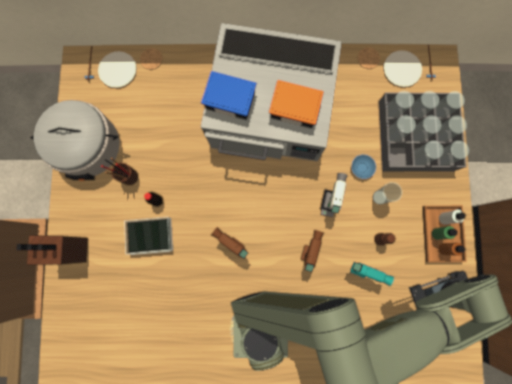

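Side view: the white thermometer is at (276,262) in its dock at (272,293). The blue tub is at (335,150), left of the orange one at (350,185), and the glass at (298,325) is near the dock. Top view: the thermometer is at (338,190) with its nose pointing up, and the cabinet front edge runs from about (208,135) to (325,155). Next I'll view enlarged crops and triangulate.

Run:
```python
import cv2,numpy as np
a=cv2.imread('pics/side0.png')[125:305,245:445];b=cv2.imread('pics/top0.png')[60:220,195:395]
a=cv2.resize(a,None,fx=3.0,fy=3.0,interpolation=cv2.INTER_CUBIC)
b=cv2.resize(b,None,fx=3.5,fy=3.5,interpolation=cv2.INTER_CUBIC)
cv2.imwrite('pics/s1.png',a);cv2.imwrite('pics/t1.png',b)
```

```text
(no output)
```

View pics/s1.png

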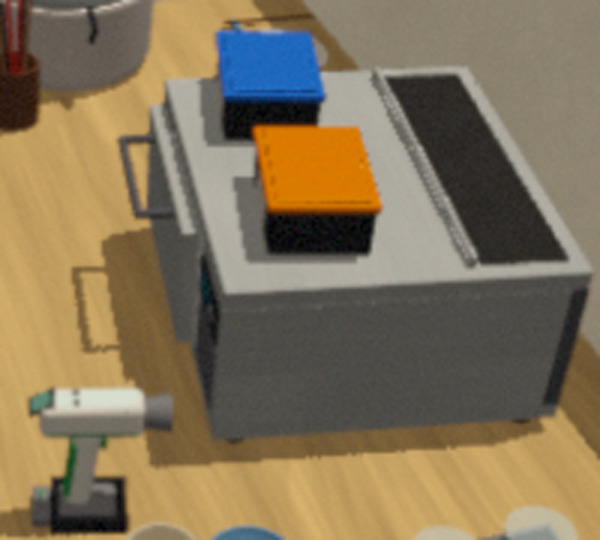

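View pics/t1.png

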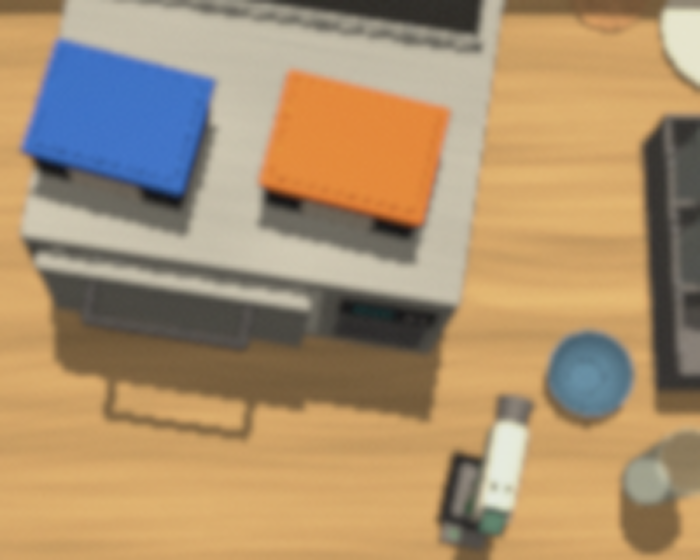

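Side crop: the thermometer nose tip is at (172,411) and the barrel is horizontal. The handle bar runs (122,140)–(135,214), and the loop at (80,310) is its shadow. Top crop: the blue lid corners are (62,40), (215,80), (182,195) and (25,152), the handle bar runs (85,322)–(245,345), and the nose is at (515,402).

Run:
```python
from h import *
np.set_printoptions(precision=1,suppress=True)
S=campose('side');T=campose('top')
s=lambda x,y:np.array([x/3+245-1/3,y/3+125-1/3]);t=lambda x,y:np.array([x/3.5+195-.36,y/3.5+60-.36])
for n,a,b in [('nose',(172,411),(515,402)),('rear',(40,405),(490,518)),('FR',(222,290),(460,303)),('FL',(167,85),(28,237)),('hR',(135,214),(245,345)),('hL',(122,140),(85,322)),
 ('dockmid?',(90,515),(462,500)),
 ('b1',(222,97),(25,152)),('b2',(322,97),(182,195)),('b3',(317,35),(215,80)),('b4',(220,33),(62,40)),
 ('o1',(268,211),(262,185)),('o2',(378,208),(420,222)),('o3',(358,128),(448,108)),('o4',(255,127),(292,72))]:
    print(n,*tri([ray(S,s(*a)),ray(T,t(*b))]))
print('b z300',[atz(T,t(*b),300)[:2] for b in [(25,152),(182,195),(215,80),(62,40)]])
print('o z300',[atz(T,t(*b),300)[:2] for b in [(262,185),(420,222),(448,108),(292,72)]])
print('therm146',[atz(T,t(*b),z)[:2] for b,z in [((515,402),146),((490,505),146),((505,440),168)]])
print('FR,FL 232',[atz(T,t(*b),232)[:2] for b in [(460,303),(28,237)]])
print('h 190',[atz(T,t(*b),190)[:2] for b in [(245,345),(85,322)]])
for n,X in [('side',S),('top',T)]:
  for l in ['highball_glass','small_dish','pepper_mill','soy_bottle','snack_pack','dock']: print(n,l,[(round(r['p'],2),atz(X,np.array(r['location'])*[512,384],0)[:2]) for r in place_of(n,l)][:2])
```

```text
nose [ 571.2 -297.5  148. ] [np.float64(0.6571970336029243), np.float64(0.6571970336028293)]
rear [ 445.4 -265.2  157.8] [np.float64(3.680647598673252), np.float64(3.6806475986732554)]
FR [ 648.2 -226.4  236.4] [np.float64(3.450734505226296), np.float64(3.4507345052262464)]
FL [721.7 197.3 227.7] [np.float64(0.9274080158108458), np.float64(0.9274080158103819)]
hR [617.8 -17.3 193.1] [np.float64(2.8293017095035777), np.float64(2.8293017095037896)]
hL [646.  143.7 189.5] [np.float64(0.15294172100965095), np.float64(0.15294172100956147)]
dockmid? [ 491.1 -269.6  -15.2] [np.float64(3.1469414287466577), np.float64(3.1469414287466004)]
b1 [812.5 208.5 194. ] [np.float64(11.392724332010268), np.float64(11.392724332010273)]
b2 [802.8  31.  276.4] [np.float64(53.27379379840053), np.float64(53.2737937984006)]
b3 [824.5   9.1 381. ] [np.float64(7.745479820919462), np.float64(7.745479820919339)]
b4 [819.8 154.9 336.8] [np.float64(51.17298056257335), np.float64(51.17298056257359)]
o1 [782.4 -34.8 182.7] [np.float64(9.364118777043396), np.float64(9.364118777043306)]
o2 [ 771.7 -198.3  279.6] [np.f
[... 579 characters left out ...]
.6])]
h 190 [array([621.4, -17.8]), array([645.7, 143.7])]
side highball_glass [(0.9, array([ 501.2, -473.7]))]
side small_dish [(0.67, array([ 623.5, -409.1]))]
side pepper_mill [(0.97, array([ 340.4, -472.1]))]
side soy_bottle [(0.57, array([495.6, 425.4]))]
side snack_pack [(0.74, array([347.8, 433.5]))]
side dock [(0.9, array([ 498.4, -274. ]))]
top highball_glass [(0.8, array([ 500.8, -487.9]))]
top small_dish [(0.92, array([ 626.4, -424.1])), (0.56, array([674.9,  77.5]))]
top pepper_mill [(0.72, array([ 335.1, -460.6])), (0.5, array([695.3,  57.3]))]
top soy_bottle [(0.48, array([497.1, 406.5]))]
top snack_pack [(0.55, array([363.3, 436.5]))]
top dock [(0.62, array([ 497.3, -286.6]))]
```

```bash
cat >> h.py <<'E'
def Rdown(yaw,flip=1): # fingers down, jaw axis along thing's y at yaw
    a=np.radians(yaw); z=flip*np.array([-np.sin(a),np.cos(a),0]); x=np.array([0,0,-1.]); return np.stack([x,np.cross(z,x),z],1)
def goto(Rt,p,st=None):
    st=st or state(); R0=R.from_euler('xyz',st['ee_rot'],degrees=True)
    w=(R.from_matrix(Rt)*R0.inv()).as_rotvec(degrees=True); d=np.array(p)-st['ee_pos']
    print('turn',w.round(1),np.linalg.norm(w).round(1),'shift',d.round(1),'n>=',max(np.linalg.norm(w)/10.7,np.linalg.norm(d)/62.5).round(1))
E
python3 - <<'E'
from h import *
np.set_printoptions(precision=2,suppress=True)
print(R.from_euler('xyz',state()['ee_rot'],degrees=True).as_matrix())
print(camera_info('wrist')['hand_eye'])
for f in (1,-1): goto(Rdown(-15.3,f),[489,-275,330]); print(Rdown(-15.3,f))
T=campose('top'); print(atz(T,(312,256),140),atz(T,(371,274),30),atz(T,(234,244),140))
E
```

```text
[[-0.    0.95  0.3 ]
 [-0.    0.3  -0.95]
 [-1.   -0.    0.  ]]
[[  -0.     -0.29    0.96 -170.36]
 [  -0.     -0.96   -0.29   84.58]
 [   1.     -0.      0.     -0.36]
 [   0.      0.      0.      1.  ]]
turn [  0.   0. 147.] 147.0 shift [314.3 272.8 116. ] n>= 13.7
[[ 0.   -0.96  0.26]
 [ 0.    0.26  0.96]
 [-1.    0.    0.  ]]
turn [  0.  -0. -33.] 33.0 shift [314.3 272.8 116. ] n>= 6.9
[[ 0.    0.96 -0.26]
 [ 0.   -0.26 -0.96]
 [-1.    0.   -0.  ]]
[ 279.57 -184.13  140.  ] [ 207.87 -423.28   30.  ] [322.44  91.54 140.  ]
```

Emit:
drive_tool(
  plan=[
    [0,0,-5,20,15,50,91],
    [0,0,-10,60,45,95,91],
    [0,0,-15,110,85,116,91],
    [0,0,-20,155,125,116,91],
    [0,0,-25,200,165,116,91],
    [0,0,-30,245,205,116,91],
    [0,0,-33,285,245,116,91],
    [0,0,-33,314,273,116,91],
    [0,0,-33,314,273,116,91],
  ],
)

```text
time_s: 2.92
ee_pos: [490.3, -272.9, 329.6]
ee_rot: [-149.1, 90.0, 105.9]
force: [0.4, -0.1, 1.0]
gripper_width: 91.3
```

```bash
cat > b.py <<'E'
from h import *
import sys
np.set_printoptions(precision=1,suppress=True)
n=sys.argv[1]; st=state(); im=grab_frame('wrist'); save(im,n); cp=campose('wrist',st)
print(st['time_s'],st['ee_pos'],st['ee_rot'],st['force'],st['gripper_width'])
H={'thermometer_grip':146,'thermometer_nose':146,'dock':0,'blue_tub_label':262,'orange_tub_label':262,'drawer_handle':190,'chiller':0}
for l in sys.argv[2:]:
    for r in place_of('wrist',l)[:4]:
        uv=np.array(r['location'])*[512,384]; print(l,round(r['p'],2),uv,atz(cp,uv,H[l]))
E
python3 b.py w1.png thermometer_grip thermometer_nose dock
```

```text
2.925 [ 490.3 -272.9  329.6] [-149.1   90.   105.9] [ 0.4 -0.1  1. ] 91.31881965418644
thermometer_grip 0.92 [259.9 166.8] [ 492.  -278.2  146. ]
thermometer_grip 0.64 [239.  305.8] [ 285.  -189.7  146. ]
thermometer_nose 0.95 [234.5 253.7] [ 376.  -209.2  146. ]
thermometer_nose 0.64 [259.2 103.1] [ 570.2 -298.   146. ]
thermometer_nose 0.38 [314.   52.4] [ 609.2 -375.4  146. ]
```

View pics/w1.png

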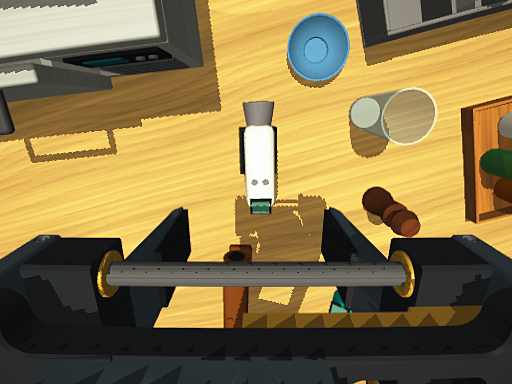

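The wrist view shows the barrel from (259,103) to (261,200), nearly aligned with the tool, and the dock's black edge shows at (243,150).

Run:
```python
from h import *
np.set_printoptions(precision=2,suppress=True)
cp=campose('wrist'); im=cv2.imread('pics/w1.png').astype(int)
# white barrel mask
m=(im.min(2)>190)&((im.max(2)-im.min(2))<45); m[:, :235]=0; m[:,290:]=0; m[:120]=0;m[215:]=0
for r in range(120,205,12):
    c=np.where(m[r])[0]; print(r,c.min() if len(c) else None,c.max() if len(c) else None)
for z in (146,168):
  a=atz(cp,(259.3,103),z);b=atz(cp,(260.5,198),z);d=a-b;print(z,a,b,np.degrees(np.arctan2(d[1],d[0])),np.linalg.norm(d))
T=campose('top');S=campose('side')
g=np.array([490,-276.,146]);
print(tri([ray(T,(195-.36+515/3.5,60-.36+402/3.5)),ray(cp,(259.3,103))]))
print(tri([ray(S,(245-.33+172/3,125-.33+411/3)),ray(cp,(259.3,103)),ray(T,(195-.36+515/3.5,60-.36+402/3.5))]))
```

```text
120 None None
132 246 272
144 246 272
156 246 272
168 246 272
180 247 272
192 247 273
204 249 269
146 [ 567.74 -301.53  146.  ] [ 447.09 -270.53  146.  ] -14.409459284690765 124.56779252579807
168 [ 567.85 -301.26  168.  ] [ 454.69 -272.19  168.  ] -14.40945928469077 116.83403161144608
(array([ 569.51, -299.88,  144.28]), [np.float64(2.4445230215844598), np.float64(2.444523021584648)])
(array([ 569.75, -299.35,  149.67]), [np.float64(1.4799863665680035), np.float64(2.91654962374416), np.float64(2.384007947725502)])
```

Emit:
drive_tool(
  plan=[
    [0,0,0,-1,-2,-55,91],
    [0,0,0,-2,-4,-110,91],
    [0,0,0,-2,-5,-160,91],
    [0,0,0,-2,-5,-190,91],
    [0,0,0,-2,-5,-201,91],
    [0,0,0,-2,-5,-201,91],
    [0,0,0,-2,-5,-201,36],
    [0,0,0,-2,-5,-201,30],
    [0,0,0,-2,-5,-201,30],
    [0,0,0,-2,-5,-201,30],
  ],
  grip_force=25,
)

```text
time_s: 4.38
ee_pos: [486.1, -280.6, 129.4]
ee_rot: [27.3, 90.0, -78.1]
force: [-0.0, 0.0, 0.1]
gripper_width: 53.7
```

Emit:
drive_tool(
  plan=[
    [0,0,0,2,2,-1,30],
    [0,0,0,2,2,-1,30],
    [0,0,0,2,2,-1,30],
    [0,0,0,2,2,-1,30],
  ],
)

```text
time_s: 4.88
ee_pos: [488.2, -278.5, 128.3]
ee_rot: [34.8, 90.0, -70.5]
force: [-0.0, -0.2, -1.3]
gripper_width: 37.9
```

```bash
python3 b.py w2.png thermometer_nose thermometer_grip
```

```text
4.875 [ 488.2 -278.5  128.3] [ 34.8  90.  -70.5] [-0.  -0.2 -1.3] 37.86449142131562
thermometer_nose 0.88 [256.6 100. ] [ 570.8 -301.   146. ]
thermometer_nose 0.75 [438.  251.3] [ 452.  -388.5  146. ]
thermometer_grip 0.82 [253.6 241.9] [ 490.2 -276.9  146. ]
```

View pics/w2.png

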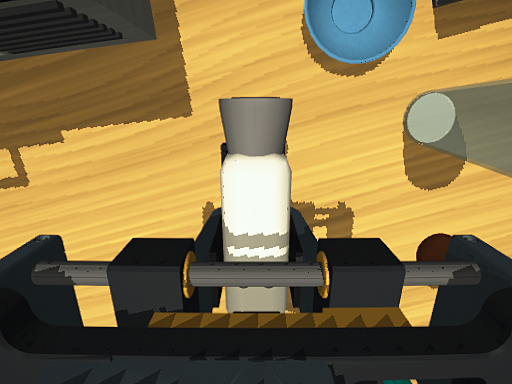

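The barrel is gripped and aligned, with the opening at 37.9 mm and the nose tip at (256,98). Next I lift straight out and move to where I can look at the label.

Emit:
drive_tool(
  plan=[
    [0,0,0,0,0,20,30],
    [0,0,0,0,0,60,30],
    [0,0,0,0,30,110,30],
    [0,0,0,0,80,150,30],
    [0,0,0,0,135,180,30],
    [0,0,0,0,190,210,30],
    [-2,-8,0,0,245,222,30],
    [-5,-16,0,0,300,222,30],
    [-7,-24,0,0,355,222,30],
    [-9,-32,0,-5,410,222,30],
  ],
)

```text
time_s: 6.28
ee_pos: [482.8, 125.3, 349.9]
ee_rot: [89.3, 57.5, -16.2]
force: [1.2, -0.8, -2.3]
gripper_width: 37.7
```

Emit:
drive_tool(
  plan=[
    [-2,-6,0,0,35,0,30],
    [-3,-11,0,-5,65,0,30],
    [-3,-11,0,-8,68,0,30],
    [-3,-11,0,-8,68,0,30],
  ],
)

```text
time_s: 6.78
ee_pos: [498.3, 147.9, 377.7]
ee_rot: [90.2, 50.2, -11.4]
force: [-0.5, -0.8, -1.3]
gripper_width: 38.1
```

```bash
python3 b.py w3.png blue_tub_label orange_tub_label drawer_handle chiller
```

```text
6.775 [498.3 147.9 377.7] [ 90.2  50.2 -11.4] [-0.5 -0.8 -1.3] 38.065626854605206
blue_tub_label 0.65 [238.2  69.6] [764.1 120.3 262. ]
orange_tub_label 0.92 [390.1  63.3] [ 732.3 -102.6  262. ]
drawer_handle 0.84 [293.4 164.1] [632.7  62.9 190. ]
chiller 0.6 [280.5 177.7] [695.9  51.9   0. ]
```

View pics/w3.png

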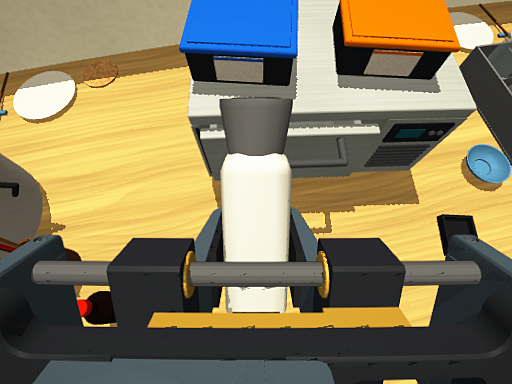

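The blue tub's label is at (239,69) with its lid edge from about (181,50) to (297,57). The handle bar's right end shows at (340,150), and the dock is at (457,235).

Run:
```python
from h import *
np.set_printoptions(precision=1,suppress=True)
cp=campose('wrist'); im=cv2.imread('pics/w3.png').astype(int)
m=((im.min(2)>110)&((im.max(2)-im.min(2))<60)).astype(np.uint8); m[90:]=0;m[:45]=0;m[:,:200]=0;m[:,280:]=0
n,l,s,c=cv2.connectedComponentsWithStats(m); print(s,c)
i=1+np.argmax(s[1:,4]); 
pts=np.argwhere(l==i)[:,::-1].astype(np.float32); q=cv2.approxPolyDP(cv2.convexHull(pts.astype(np.int32)),4,True)[:,0]; print(q)
for p in q: print(p,atz(cp,p,284),atz(cp,p,240))
# lid edge blue / black
b=(im[:,:,0]>120)&(im[:,:,2]<80); 
xs=np.arange(195,290,5); ys=[np.where(b[:100,x])[0].max() for x in xs]; k=np.polyfit(xs,ys,1); print(ys,k)
P=[atz(cp,(x,np.polyval(k,x)),290) for x in (195,290)]; d=P[1]-P[0]; print(P,'yaw',np.degrees(np.arctan2(-d[0]*-1,-d[1]))) 
d=-d; print('yaw',np.degrees(np.arctan2(-d[0],d[1])))
T=campose('top'); t=cv2.imread('pics/top0.png').astype(int); b=((t[:,:,0]>120)&(t[:,:,2]<90)).astype(np.uint8); n,l,s,c=cv2.connectedComponentsWithStats(b)
i=[i for i in range(1,n) if 210<c[i][0]<250 and 80<c[i][1]<110 and s[i][4]>200][0]; 
h=cv2.minAreaRect(np.argwhere(l==i)[:,::-1].astype(np.float32)); B=[atz(T,p,299) for p in cv2.boxPoints(h)]; print(np.array(B),np.mean(B,0))
for k in range(4): e=B[(k+1)%4]-B[k]; print(np.linalg.norm(e),np.degrees(np.arctan2(e[1],e[0])))
```

```text
[[     0      0    512    384 196364]
 [   218     56      3      1      3]
 [   237     57      4      1      4]
 [   255     58      1      1      1]
 [   257     58      1      1      1]
 [   215     61      2      5      5]
 [   262     63      1     15     15]
 [   216     68      1      2      2]
 [   218     79      2      1      2]
 [   221     79      1      1      1]
 [   225     79      1      1      1]
 [   227     79      1      1      1]
 [   230     80     12      1     12]
 [   249     81      1      1      1]
 [   253     81      2      1      2]
 [   260     80      2      2      3]
 [   200     82     67      6    153]
 [   200     85      7      4     21]
 [   270     86     10      1     10]
 [   228     89      1      1      1]
 [   233     89      1      1      1]
 [   252     89      1      1      1]
 [   257     89      1      1      1]
 [   259     89      1      1      1]
 [   273     89      1      1      1]] [[255.5 191.6]
 [219.   56. ]
 [238.5  57. ]
 [255.   58. ]
 [257.   58. ]
 [215.2  63. ]
 [262.   70. ]
 [216.   68.5]
 [218.5  79. ]
 [221.   79. ]
[... 355 characters left out ...]
40. ]
[200  82] [731.6 176.2 284. ] [775.3 179.2 240. ]
[np.int64(49), np.int64(49), np.int64(49), np.int64(50), np.int64(57), np.int64(50), np.int64(50), np.int64(51), np.int64(51), np.int64(51), np.int64(51), np.int64(52), np.int64(52), np.int64(52), np.int64(52), np.int64(53), np.int64(53), np.int64(53), np.int64(53)] [ 0.  42.6]
[array([784.9, 175.6, 290. ]), array([751.5,  49.3, 290. ])] yaw -14.821607996084312
yaw -14.821607996084312
[[781.5 190.6 299. ]
 [895.7 163.4 299. ]
 [850.9  11.7 299. ]
 [738.2  40.8 299. ]] [816.6 101.6 299. ]
117.31705217688746 -13.372348212851376
158.19444852902873 -106.42649613845892
116.43832018102094 165.5034798917451
155.86719144831918 73.85954791569918
```

```bash
python3 -c "
from h import *
print(state()['qpos'].round(1))
goto(Rdown(-15.5,-1),[584.3,168,244.3]);goto(Rdown(-15.5,-1),[540,175,340])"
```

```text
[ 31.6  -6.  105.5 -32.7  54.  146.5]
turn [ 9.2 38.8 -3.7] 40.0 shift [  85.4   20.1 -133.7] n>= 3.7
turn [ 9.2 38.8 -3.7] 40.0 shift [ 41.1  27.1 -38. ] n>= 3.7
```

Emit:
drive_tool(
  plan=[
    [1,5,0,5,4,-4,30],
    [3,14,-1,15,10,-12,30],
    [6,24,-2,25,18,-24,30],
    [8,33,-3,35,24,-34,30],
    [9.2,38.8,-3.7,41,27,-38,30],
    [9.2,38.8,-3.7,41,27,-38,30],
  ],
)

```text
time_s: 7.78
ee_pos: [542.1, 174.0, 337.9]
ee_rot: [-28.3, 89.9, -133.9]
force: [0.1, -0.9, -2.1]
gripper_width: 37.8
```

```bash
python3 -c "
from h import *
s=state();print(s['qpos'].round(1),s['ee_pos'],s['gripper_width'])
goto(Rdown(-15.5,-1),[584.3,168,244.3])"
```

```text
[ 1.670e+01  1.510e+01  7.670e+01 -1.000e-01  8.830e+01  1.223e+02] [542.11042195 174.03311601 337.91343946] 37.84501786894972
turn [ 0.1 -0.1  0.1] 0.2 shift [ 42.2  -6.  -93.6] n>= 1.6
```

Emit:
drive_tool(
  plan=[
    [0,0,0,15,-2,-35,30],
    [0,0,0,30,-4,-70,30],
    [0,0,0,40,-5,-88,30],
    [0,0,0,42,-6,-94,30],
    [0,0,0,42,-6,-94,30],
    [0,0,0,42,-6,-94,30],
  ],
)

```text
time_s: 8.52
ee_pos: [584.4, 168.3, 245.6]
ee_rot: [70.7, 89.9, -35.0]
force: [0.3, -0.4, -2.2]
gripper_width: 37.7
```

Run:
```python
from h import *
np.set_printoptions(precision=1,suppress=True)
s=state();print(s['ee_pos'],s['ee_rot'],s['force'])
goto(Rdown(-15.5,-1),[584.3,168,244.3])
S=campose('side');T=campose('top')
si=grab_frame('side');
for l in ['thermometer_nose','thermometer_grip','blue_tub_label','drawer_handle']: print(l,[(round(r['p'],2),np.array(r['location'])*[512,384]) for r in place_of('side',l)][:4])
ti=grab_frame('top');
for l in ['thermometer_nose','thermometer_grip','blue_tub_label']: print(l,[(round(r['p'],2),np.array(r['location'])*[512,384]) for r in place_of('top',l)][:4])
nose=[666.6,145.2,262];lab=[763,118.5,262];gr=[584.3,168,262]
for X in (S,T): print(proj(X,nose),proj(X,lab),proj(X,gr))
a=cv2.resize(si[100:250,220:400],(720,600));save(a,'s2.png')
b=cv2.resize(ti[60:200,180:330],(640,597));save(b,'t2.png')
save(np.hstack([cv2.resize(si[110:240,230:380],(400,347)),cv2.resize(ti[70:200,180:330],(400,347))]),'c2.png')
```

```text
[584.4 168.3 245.6] [ 70.7  89.9 -35. ] [ 0.3 -0.4 -2.2]
turn [0.1 0.1 0.1] 0.1 shift [-0.1 -0.3 -1.3] n>= 0.0
thermometer_nose [(0.98, array([183.7, 328.6])), (0.94, array([212.7, 192.2])), (0.93, array([289. , 149.1])), (0.75, array([228.5, 255.5]))]
thermometer_grip [(0.92, array([199.7, 200.3])), (0.91, array([191.4, 303.3])), (0.9, array([201.9, 255.8])), (0.83, array([268.4, 152.1]))]
blue_tub_label [(0.68, array([320. , 152.8])), (0.42, array([288.5, 183.8]))]
drawer_handle [(0.63, array([287.9, 184.6])), (0.61, array([318.7, 151.2])), (0.31, array([330.6, 186.7]))]
thermometer_nose [(0.72, array([390.6, 278.7])), (0.71, array([217.3, 138.4])), (0.7, array([318.7, 228.3])), (0.51, array([148.9, 232.9]))]
thermometer_grip [(0.69, array([310.1, 257.1])), (0.62, array([129.6, 173.8])), (0.56, array([234.4, 244.3])), (0.55, array([209.6, 162.4]))]
blue_tub_label [(0.76, array([223. , 112.9]))]
[290.9 153.7] [318.2 153.9] [267.7 153.6]
[216.3 140.2] [224.6 112.6] [209.  164.2]
```

View pics/c2.png

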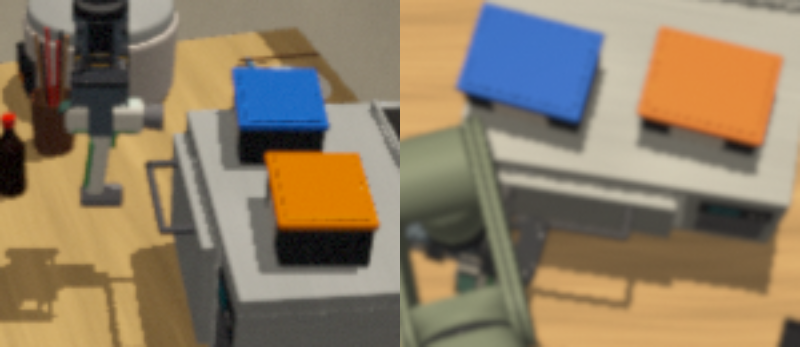

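The side crop shows the nose tip at (160,116), which is (290,153.5) in the full picture, within 1 px of the prediction of (291,153.7). The barrel is level and points at the blue tub. Now I hold it there.

Emit:
drive_tool(
  plan=[
    [0,0,0,0,0,-1,30],
    [0,0,0,0,0,-1,30],
    [0,0,0,0,0,-1,30],
    [0,0,0,0,0,-1,30],
    [0,0,0,0,0,-1,30],
    [0,0,0,0,0,-1,30],
    [0,0,0,0,0,-1,30],
    [0,0,0,0,0,-1,30],
    [0,0,0,0,0,-1,30],
    [0,0,0,0,0,-1,30],
  ],
)

```text
time_s: 10.22
ee_pos: [584.1, 168.0, 243.0]
ee_rot: [-25.0, 89.9, -130.6]
force: [0.0, -0.4, -1.1]
gripper_width: 38.2
```

Emit:
drive_tool(
  plan=[
    [0,0,0,0,0,0,30],
    [0,0,0,0,0,0,30],
    [0,0,0,0,0,0,30],
    [0,0,0,0,0,0,30],
    [0,0,0,0,0,0,30],
    [0,0,0,0,0,0,30],
    [0,0,0,0,0,0,30],
    [0,0,0,0,0,0,30],
    [0,0,0,0,0,0,30],
    [0,0,0,0,0,0,30],
  ],
)

```text
time_s: 11.48
ee_pos: [584.1, 168.0, 243.0]
ee_rot: [-26.7, 89.9, -132.4]
force: [0.2, 0.1, -2.5]
gripper_width: 38.0
```

```bash
python3 -c "
from h import *
s=state();print(s['time_s'],s['qpos'].round(1),s['ee_pos'],s['gripper_width'],s['force'])
goto(Rdown(-15.2,-1),[488.2,-278.5,220])"
```

```text
11.475 [ 1.500e+01  2.050e+01  8.220e+01 -1.000e-01  7.740e+01  1.206e+02] [584.0751898  167.9989268  242.95384244] 38.034023422100724 [ 0.24646781  0.07153217 -2.50843205]
turn [ 0.1 -0.1  0.4] 0.4 shift [ -95.9 -446.5  -23. ] n>= 7.3
```

Emit:
drive_tool(
  plan=[
    [0,0,0,-25,5,15,30],
    [0,0,0,-65,-5,30,30],
    [0,0,0,-90,-50,30,30],
    [0,0,0,-96,-105,30,30],
    [0,0,0,-96,-165,30,30],
    [0,0,0,-96,-225,30,30],
    [0,0,0,-96,-285,30,30],
    [0,0,0,-96,-345,30,30],
    [0,0,0.2,-96,-400,20,30],
    [0,0,0.4,-96,-435,0,30],
  ],
)

```text
time_s: 12.72
ee_pos: [488.3, -269.9, 243.5]
ee_rot: [31.6, 89.8, -73.8]
force: [-0.3, 0.6, -2.7]
gripper_width: 38.1
```

Emit:
drive_tool(
  plan=[
    [0,0,0,0,-40,-10,30],
    [0,0,0,0,-45,-20,30],
    [0,0,0,0,-45,-20,30],
    [0,0,0,0,-45,-20,30],
  ],
)

```text
time_s: 13.22
ee_pos: [488.6, -314.0, 224.0]
ee_rot: [41.8, 89.8, -63.4]
force: [-0.7, -0.2, -2.1]
gripper_width: 38.1
```

```bash
python3 b.py w4.png dock thermometer_nose;  python3 -c "
from h import *
goto(Rdown(-15.2,-1),[488.2,-278.5,128.3])"
```

```text
13.225 [ 488.6 -314.   224. ] [ 41.8  89.8 -63.4] [-0.7 -0.2 -2.1] 38.05206853576669
dock 0.72 [230.5 168. ] [ 491.2 -276.1    0. ]
thermometer_nose 0.64 [255.5 103.3] [ 569.7 -335.4  146. ]
turn [0.2 0.1 0.1] 0.3 shift [ -0.5  35.6 -96. ] n>= 1.6
```

Emit:
drive_tool(
  plan=[
    [0,0,0,0,20,-10,30],
    [0.2,0.1,0.1,-0.5,35.5,-30,30],
    [0.2,0.1,0.1,-0.5,35.5,-50,30],
    [0.2,0.1,0.1,-0.5,35.5,-65,30],
    [0.2,0.1,0.1,-0.5,35.5,-70,30],
    [0.2,0.1,0.1,-0.5,35.5,-70,30],
  ],
)

```text
time_s: 14.12
ee_pos: [488.4, -278.8, 154.4]
ee_rot: [61.0, 90.0, -44.2]
force: [0.4, -0.7, -2.1]
gripper_width: 38.1
```

```bash
python3 -c "
from h import *
goto(Rdown(-15.2,-1),[488.2,-278.5,128.3])"
```

```text
turn [ 0.  0. -0.] 0.1 shift [ -0.2   0.3 -26.1] n>= 0.4
```

Emit:
drive_tool(
  plan=[
    [0,0,0,0,0,-8,30],
    [0,0,0,0,0,-15,30],
    [0,0,0,0,0,-20,30],
    [0,0,0,0,0,-24,30],
    [0,0,0,0,0,-26,30],
    [0,0,0,0,0,-26,30],
    [0,0,0,0,0,-26,30],
  ],
)

```text
time_s: 15.0
ee_pos: [488.5, -278.8, 128.5]
ee_rot: [65.4, 89.9, -39.8]
force: [0.3, -0.3, -1.6]
gripper_width: 38.0
```

Emit:
drive_tool(
  plan=[
    [0,0,0,0,0,-1,30],
    [0,0,0,0,0,-1,45],
    [0,0,0,0,0,-1,65],
    [0,0,0,0,0,-1,85],
    [0,0,0,0,0,-1,91],
    [0,0,0,0,0,-1,91],
    [0,0,0,0,0,-1,91],
    [0,0,0,0,0,-1,91],
  ],
)

```text
time_s: 16.0
ee_pos: [488.5, -278.8, 127.5]
ee_rot: [65.6, 89.9, -39.6]
force: [-0.4, -0.2, 0.2]
gripper_width: 91.2
```

Emit:
drive_tool(
  plan=[
    [0,0,0,0,0,15,91],
    [0,0,0,0,0,55,91],
    [0,0,0,0,0,110,91],
    [0,0,0,0,0,170,91],
    [0,0,0,0,0,200,91],
    [0,0,0,0,0,200,91],
  ],
)

```text
time_s: 16.75
ee_pos: [489.5, -279.4, 331.3]
ee_rot: [73.0, 89.5, -32.2]
force: [-0.5, -0.1, -0.7]
gripper_width: 91.2
```

```bash
python3 b.py w5.png thermometer_grip thermometer_nose dock
```

```text
16.75 [ 489.5 -279.4  331.3] [ 73.   89.5 -32.2] [-0.5 -0.1 -0.7] 91.1803624543154
thermometer_grip 0.91 [231. 302.] [ 296.  -186.8  146. ]
thermometer_grip 0.64 [255.2 169. ] [ 490.8 -278.8  146. ]
thermometer_grip 0.55 [363.1 304.3] [ 236.2 -385.7  146. ]
thermometer_grip 0.44 [253.4 105.1] [ 570.2 -298.   146. ]
thermometer_nose 0.83 [231.  253.9] [ 377.3 -211.3  146. ]
thermometer_nose 0.77 [253.4 105.7] [ 569.5 -297.8  146. ]
dock 0.6 [252.9 150.6] [ 493.1 -275.1    0. ]
```

View pics/w5.png

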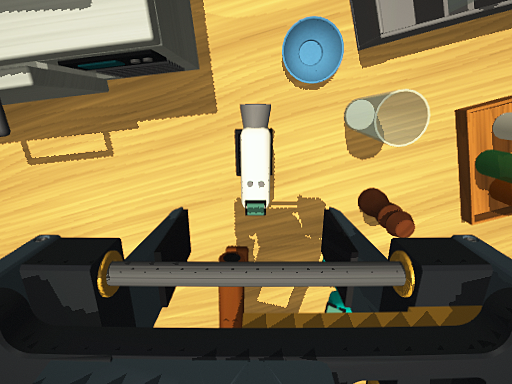

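The thermometer stands in the dock just as before: nose at (255,105), barrel on the same line. Next is the handle.

```bash
cat >> h.py <<'E'
YAW=-9.1; CX=np.array([np.cos(np.radians(YAW)),np.sin(np.radians(YAW)),0]); CY=np.array([-CX[1],CX[0],0])
def Rhandle(t=12):
    return R.from_rotvec(-t*CY,degrees=True).as_matrix()@Rdown(YAW+90,-1)
def tcpfor(G,t=12): return np.array(G)+19*Rhandle(t)[:,0]
E
python3 -c "
from h import *
print(Rhandle().round(2)); goto(Rhandle(),tcpfor([628,64,320]))
goto(Rdown(YAW+90,-1),tcpfor([628,64,320]))
"
```

```text
[[ 0.21  0.16  0.97]
 [-0.03  0.99 -0.15]
 [-0.98 -0.    0.21]]
turn [-11.3  -7.5  95.7] 96.6 shift [144.1 341.8 -24.4] n>= 9.0
turn [ 0.1 -0.1 96.1] 96.1 shift [144.1 341.8 -24.4] n>= 9.0
```

Emit:
drive_tool(
  plan=[
    [0,0,9,5,30,0,34],
    [0,0,19,15,65,0,34],
    [0,0,29,30,100,0,34],
    [0,0,39,45,140,0,34],
    [0,0,49,60,180,0,34],
    [0,0,59,80,220,-5,34],
    [0,0,69,100,260,-10,34],
    [-4,-3,79,120,300,-15,34],
    [-8,-5,88,135,325,-20,34],
    [-11.3,-7.5,95.7,144,342,-24,34],
  ],
)

```text
time_s: 18.2
ee_pos: [631.6, 65.4, 299.4]
ee_rot: [-0.3, 78.1, -9.0]
force: [0.1, -0.9, 0.6]
gripper_width: 34.1
```

Emit:
drive_tool(
  plan=[
    [0,0,0,0,0,0,34],
    [0,0,0,0,0,0,34],
  ],
)

```text
time_s: 18.45
ee_pos: [631.2, 64.8, 298.4]
ee_rot: [-0.5, 78.2, -9.3]
force: [0.5, 0.6, 0.5]
gripper_width: 33.9
```

```bash
python3 b.py w6.png drawer_handle; python3 -c "
from h import *
print(state()['qpos'].round(1));goto(Rhandle(),tcpfor([632.7,63,190]))"
```

```text
18.45 [631.2  64.8 298.4] [-0.5 78.2 -9.3] [0.5 0.6 0.5] 33.941215182666696
drawer_handle 0.62 [235.8 186.2] [632.8  64.4 190. ]
drawer_handle 0.44 [259.4 155.4] [662.8  92.  190. ]
[ 6.5 15.6 82.4 -3.4 70.6 16.1]
turn [ 0.1 -0.1 -0.3] 0.3 shift [   4.8   -2.1 -127.7] n>= 2.0
```

View pics/w6.png

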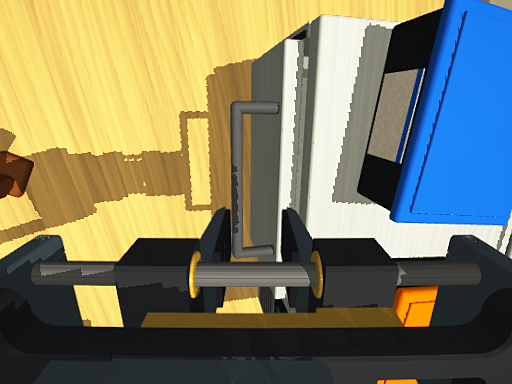

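The bar shows from (236,105) to (238,250), between the fingers' plane, and the estimate of (632.8,64.4) agrees with the earlier one. Descending.

Emit:
drive_tool(
  plan=[
    [0,0,0,4,-1,-25,34],
    [0,0,0,5,-2,-60,34],
    [0,0,0,5,-2,-90,34],
    [0,0,0,5,-2,-115,34],
    [0,0,0,5,-2,-127,34],
    [0,0,0,5,-2,-127,34],
    [0,0,0,5,-2,-127,5],
    [0,0,0,5,-2,-127,5],
    [0,0,0,5,-2,-127,5],
    [0,0,0,5,-2,-127,5],
  ],
  grip_force=40,
)

```text
time_s: 19.8
ee_pos: [636.6, 62.6, 173.1]
ee_rot: [-0.2, 78.1, -9.1]
force: [-3.8, 0.1, 5.1]
gripper_width: 10.7
```

```bash
python3 -c "
from h import *
s=state();print(s['ee_pos'],s['ee_rot'],s['force'],s['gripper_width'],tcpfor([632.7,63,190]),-160*CX)"
```

```text
[636.58244914  62.62539255 173.05199788] [-0.18271803 78.12139185 -9.05278861] [-3.77444006  0.09335406  5.12379441] 10.731658577644295 [636.60060261  62.37522469 171.41519559] [-157.98620908   25.30529076   -0.        ]
```

Emit:
drive_tool(
  plan=[
    [0,0,0,-10,1.6,0,5],
    [0,0,0,-28,4.5,0,5],
    [0,0,0,-48,7.7,0,5],
    [0,0,0,-68,10.9,0,5],
    [0,0,0,-88,14.1,0,5],
    [0,0,0,-108,17.3,0,5],
    [0,0,0,-125,20,0,5],
    [0,0,0,-135,21.6,0,5],
    [0,0,0,-140,22.4,0,5],
    [0,0,0,-140,22.4,0,5],
  ],
)

```text
time_s: 21.05
ee_pos: [498.7, 85.8, 173.0]
ee_rot: [0.5, 77.8, -8.4]
force: [8.3, 1.1, -7.6]
gripper_width: 11.0
```

Run:
```python
from h import *
s=state();print(s['ee_pos'],s['ee_rot'],s['force'],s['gripper_width'])
G=np.array(s['ee_pos'])-19*R.from_euler('xyz',s['ee_rot'],degrees=True).as_matrix()[:,0]
print('grasp pt',G,'pull by arm',-(G-[632.7,63,190])@CX)
O=np.array([695,53,0.])
ti=grab_frame('top');si=grab_frame('side');wi=grab_frame('wrist')
for n,im in (('top',ti),('side',si),('wrist',wi)):
    save(im,n+'7.png'); I=im.astype(int); m=((I[:,:,0]>110)&(I[:,:,1]<70)&(I[:,:,2]<70)).astype(np.uint8)
    c=campose(n,s); _,l,st,ce=cv2.connectedComponentsWithStats(m)
    for i in range(1,len(st)):
        if st[i][4]<6: continue
        P=np.array([atz(c,p[::-1].astype(float),163) for p in np.argwhere(l==i)])-O
        cx,cy=P@CX,P@CY
        if abs(cx.mean())<150 and abs(cy.mean())<250: print(n,st[i],'x',cx.mean(),cx.min(),cx.max(),'y',cy.min(),cy.max(), 'slope',np.polyfit(cy,cx,1)[0] if np.ptp(cy)>30 else None)
save(np.vstack([np.hstack([ti[90:220,180:340],si[130:260,230:390]]).repeat(2,0).repeat(2,1),cv2.resize(wi,(640,480))])[:, :] if 0 else np.hstack([cv2.resize(np.vstack([ti[90:220,180:340],si[130:260,230:390]]),(320,520)),cv2.resize(wi,(480,360),interpolation=cv2.INTER_AREA) if 0 else cv2.copyMakeBorder(cv2.resize(wi,(480,360)),0,160,0,0,cv2.BORDER_CONSTANT)]),'c7.png')
```

```text
[498.74243382  85.81164517 173.04721032] [ 0.47326873 77.82935228 -8.38909378] [ 8.28771588  1.11056451 -7.55146539] 10.988526970040182
grasp pt [494.77963701  86.39604935 191.62016683] pull by arm 139.8847445903478
wrist [ 475   92   37  149 1402] x 17.18091757786192 10.453505891627017 24.64551127393522 y -35.39889664223661 96.73954690833632 slope -0.014249783480197
```

View pics/c7.png

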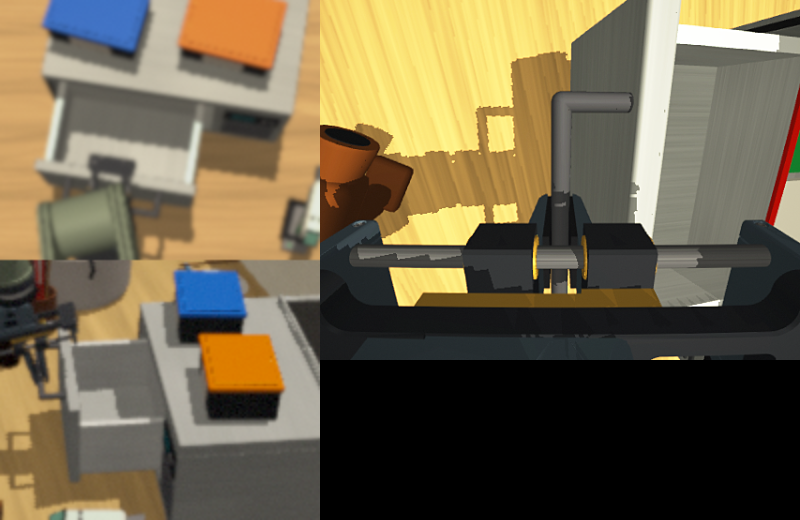

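The drawer is open about 140 mm, and the wrist view shows the red line about 17–20 mm behind the front edge. I'll pull the last 20 mm.

Emit:
drive_tool(
  plan=[
    [0,0,0,-6,1,-0.5,5],
    [0,0,0,-12,1.9,-0.5,5],
    [0,0,0,-17,2.7,-0.5,5],
    [0,0,0,-19.4,3.1,-0.5,5],
    [0,0,0,-19.4,3.1,-0.5,5],
    [0,0,0,-19.4,3.1,-0.5,5],
  ],
)

```text
time_s: 21.95
ee_pos: [482.5, 88.6, 173.1]
ee_rot: [0.6, 77.5, -8.3]
force: [8.2, -1.4, -5.1]
gripper_width: 10.5
```

Run:
```python
from h import *
s=state();print(s['time_s'],s['ee_pos'],s['ee_rot'],s['force'],s['gripper_width'])
print('pull',-(np.array(s['ee_pos'])-[636.58,62.63,173])@CX)
O=np.array([695,53,0.])
wi=grab_frame('wrist');ti=grab_frame('top');si=grab_frame('side');save(ti,'top8.png');save(wi,'wrist8.png')
for n,im,lo in (('wrist',wi,110),('top',ti,90),('side',si,90)):
    I=im.astype(int); m=((I[:,:,0]>lo)&(I[:,:,1]<.6*I[:,:,0])&(I[:,:,2]<.6*I[:,:,0])).astype(np.uint8)
    c=campose(n,s); _,l,st,ce=cv2.connectedComponentsWithStats(m)
    for i in range(1,len(st)):
        if st[i][4]<6: continue
        P=np.array([atz(c,p[::-1].astype(float),163) for p in np.argwhere(l==i)])-O
        cx,cy=P@CX,P@CY
        if abs(cx.mean())<60 and abs(cy.mean())<160: print(n,st[i],'x',cx.mean(),np.percentile(cx,[3,97]),'y',cy.min(),cy.max())
w=cv2.resize(wi[60:300,340:512],(430,600));t=cv2.resize(ti[100:200,190:250],(360,600),interpolation=cv2.INTER_CUBIC)
save(np.hstack([w,t]),'c8.png')
```

```text
21.95 [482.51537491  88.58407236 173.07721402] [ 0.58150019 77.45184377 -8.25403833] [ 8.2144297  -1.43038994 -5.10783251] 10.473109241845759
pull 156.23038386722686
wrist [ 473   82   39  158 1496] x 0.8307725102800494 [-5.07830771  7.45631423] y -35.0211666950562 104.65002416096586
top [210 133  70  12 130] x 5.041783530136879 [1.46139768 8.75898341] y -124.10755500381335 129.86914885788647
side [300 169  13  42  98] x 2.36575970397028 [-2.04139078  6.97774081] y -130.11373451705975 133.69196476096832
```

View pics/c8.png

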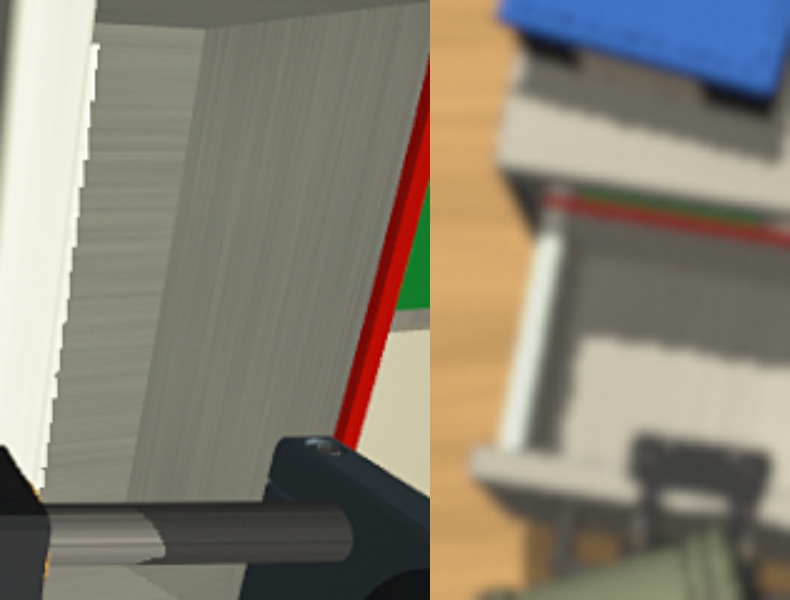

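Emit:
drive_tool(
  plan=[
    [0,0,0,-3,0.5,0,5],
    [0,0,0,-6,1,0,5],
    [0,0,0,-6,1,0,5],
    [0,0,0,-6,1,0,5],
    [0,0,0,-6,1,0,5],
  ],
)

```text
time_s: 22.72
ee_pos: [478.9, 89.2, 173.1]
ee_rot: [0.6, 77.2, -8.2]
force: [8.1, -1.8, -5.8]
gripper_width: 11.1
```

```bash
cat > p.py <<'E'
from h import *
s=state();print(s['time_s'],s['ee_pos'],s['force'],s['qvel'].round(2))
print('pull',-(np.array(s['ee_pos'])-[636.58,62.63,173])@CX)
c=campose('wrist',s);I=grab_frame('wrist').astype(int)
m=(I[:,:,0]>110)&(I[:,:,1]<70)&(I[:,:,2]<70); m[:,:400]=0
P=np.array([atz(c,p[::-1].astype(float),163) for p in np.argwhere(m)])-[695,53,0]; print((P@CX).mean())
E
python3 p.py
```

```text
22.725 [478.88710818  89.18405271 173.12591534] [ 8.12669427 -1.83630857 -5.80305324] [ 0.12 -0.01  0.13  0.04  0.11  0.02]
pull 159.90787626784686
-2.9166902878867997
```

```bash
python3 p.py; python3 -c "
from h import *
print(env.job_done())"
```

```text
22.775 [478.91203389  89.19136947 173.13882838] [ 8.28154398 -3.20790601 -5.79505961] [-0.05  0.03 -0.07 -0.01 -0.   -0.01]
pull 159.88442147511395
-2.861646495577606
the job is handed in; nothing more can be done
None
```

The job is done and handed in at about 23 s, with the arm still holding the drawer at the red line. No verdict was reported.

- **Thermometer reading:** I aimed it at the middle of the blue tub's label from about 100 mm, level and square to the label. It was held steady for more than 2 s. Label estimates from different views differed by about 3–4 mm, and in the side view the nose tip was within 1 px of where it should be.
- **Dock:** I put the thermometer back in the pose it was taken from. The wrist picture afterwards showed it standing in its tray as before.
- **Drawer:** The arm's travel since gripping the handle, with the drawer shut, puts it at 159.9 mm of the 160 mm target. It was steady at the last check, with about 8 N of spring pull on the wrist.
- **Disagreement:** The wrist camera put the red line about 3 mm in front of the cabinet edge. That reading is biased forward by the line's front face. About 4 mm earlier in the pull, the top and side cameras put the line 5 mm and 2 mm behind the edge. The true error is probably within about 3 mm.
- **Not checked:** I saw nothing else touched or moved, but I did not check every bystander at the end.

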